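# Unpin the medallion carrier and set it on the ware board

## Robot

A 7-joint arm with a two-finger parallel gripper is mounted at the origin on the work surface; the furniture and walls round the work are solid. World frame = base frame: x ahead of the robot, y to its left, z up, the work surface at z = 0. Lengths are in m, angles in rad, forces in N, time in s.
With the tool pointing down it reaches from about 0.4 to 0.85 m from the base axis. Payload 10.4 kg.
Tool frame: the origin (TCP) lies midway between the tips of the shut fingers; the grasp point (between the pads) lies 19 mm behind it; z points along the fingers, y is the line along which they close (so a half turn about z gives the same grasp; the last joint's range is limited). The gripper opens to 87 mm and grips with 3 to 60 N. Pads are 19 mm wide; open, the fingers measure 117 mm over their backs; the gripper's body (75 mm by 190 mm) begins 51 mm behind the grasp point.
Start: joints at [-1.24, 0.332, -0.065, 1.46, 0.022, 1.35, -0.088], TCP at [0.217, 0.586, 0.223] pointing down, gripper open.
Joint ranges: [-2.6, 2.6], [-0.5, 2.12], [-1.47, 1.34], [0.16, 2.42], [-1.27, 4.41], [0.06, 2.06], [-2.6, 2.6]. Speed limits (rad/s): [2.22, 2.22, 2.79, 2.79, 3.14, 3.14, 3.14].

## Interface

Orientations are given as a unit quaternion [x, y, z, w].
In Python, from bench import r gives the robot as it stands.
- The arm moves only by the tool arm_command, never from a script. Its arguments are lists of equal length, an entry for each row: "xyz": the shift along the world's x, y, z in m, a list of three; "rot": the turn, a rotation vector about the world's x, y, z in rad, a list of three. In form: {"xyz": [[tx, ty, tz], ...], "rot": [[ax, ay, az], ...]}. A call has 1 to 20 rows; each row is the pose to reach, as a shift and turn from the pose commanded when the call began; what a row does not reach only later rows make up. A row lasts 1/12 s, in which the tool goes at most 41.7 mm and 7.16 degrees, less where a joint would pass 70% of its speed; a pose out of reach is approached as far as the arm can. A call with a gripper value outside its range is refused whole. "grip" is the opening, from 0 (shut) to 1 (fully open), set as the call begins (left out, the last holds). The fingers move at their own pace and stop on an object; "squeeze" is the grip in N (left out, the last holds). Time passes only in rows, so rows that repeat a pose let the fingers close. It gives the time, the measured TCP pose, the force, the opening and the grip force at its end, in the units of the state.
- r.read_state(): the state, without advancing time (a new reading comes with each control period).
- r.camera(name): name is "scene" or "top" or "wrist"; returns the picture (384x512x3 uint8, red, green, blue); there is no depth.
- r.camera_model(name): a dict with "fx", "fy", "cx", "cy" (pixels), "T" (4x4, takes a point from camera to world coordinates). Camera axes: x right, y up, looking along -z (the intrinsics and any distortion apply to the point x, -y, -z); pixel columns grow to the right and rows downward; lengths in m; the calibration is good to about 2 mm. A picture is of the moment at which its call begins: read the wrist's pose just before it. camera_model takes no time and is no camera call; for the wrist camera it gives the pose at the moment of the call.
- r.close_job(): hands the job in; it is judged then, once.
Trained networks look in the newest picture that a camera, given by its name, has taken for a name from the list of things; names that differ only in an ending like _2 or _b are one class to them, and where a whole thing is asked for, a point or a joint stands for the part that bears it (a point fixed in the world has none). Each returns a list of dicts, best first, with "conf" (0 to 1); they miss things now and then, are a little off and sometimes report something else, mostly with a low value. They report only what shows in the picture. A call takes as long as a camera call.
- r.look_for(label, camera): "at" ([x, y, z] in m, in the coordinates of the camera as it stood for that picture, good to about 4 mm: the middle of the surface that is visible of it).
- r.spot_point(label, camera): "at" ([x, y, z] in m, in the coordinates of the camera as it stood for that picture, good to about 4 mm: a listed point, or the origin of a listed thing).
The state is a dict: "time": time; "joint_positions": joint angles; "joint_vel": joint speeds; "joint_torque": joint torques, N m; "ee_pos": TCP position; "eef_rot": TCP orientation; "ft_force": force on the tool from outside, world axes, zero at the start; "torque": the same for the moment, N m; "width": finger opening in m; "grip_force": force on a finger pad.
Only numpy, scipy, OpenCV 4.12 (cv2) and the standard library are available. Lean on these libraries where they do the work, as an engineer would, in place of code of your own. Each camera call takes 0.05 s, during which the arm holds its last target. There are 200 camera calls.

## Task

Free the pale aluminium carrier from the green fixture: pull the red ball of the sprung index plunger up and twist it a quarter turn so that it stays latched open by itself, then draw the carrier out by its black tab and set it down gently, flat, centred and squarely lengthwise on the plywood ware board. Keep the clay medallion in its pocket on the carrier, leave the plunger latched open, and do not disturb the other things on the table.

Things in the scene. Friction and masses are not known exactly. Their poses are not given: they have to be found in the camera images.
- fixture: green fixture, fixed. Origin on the table top; +x to its closed end, -x to the open end. Base x -65..+105, y +-50, 12 mm thick. The carrier lies on it between rails 19 mm high along x (2 mm play each side, no lips). A bridge over x 62..94 mm (underside 30, top 42 mm up) holds the plunger at x = 78 mm; once the carrier is drawn over 35 mm to -x (45 is enough) it lifts out freely.
- ball_centre (a point): centre of the smooth, slippery red ball, 32 mm across, heading the vertical index plunger; 88 mm above the table with the pin in. Grip it at this height (its widest part); higher up, fingers slip off. Below: a 9 mm stem and a slotted steel collar within 16 mm of the axis, its top 25 mm below this point when the pin is in; the bridge top is 46 mm below.
- plunger (a joint): lift of the sprung plunger in m: 0 = pin through the carrier's hole, 0.019 = top stop. The spring pulls down 8 N at 0, 15 N at the top. Lifted over 0.014 its brass cross-bar clears the slotted collar; turned there and let down, the bar rests on the collar, the plunger stays at 0.014 and the pin stands 5 mm clear of the carrier.
- knob (a joint): turn of the ball about its vertical axis in rad, 0 = cross-bar along the slot, positive anticlockwise from above, stops at +-1.57. It turns only while lifted over 0.014; either direction latches; 1.2 to 1.5 rests the bar safely on the collar. It stays where it is left.
- carrier_grip (a point): on the carrier's upright black tab, at grip height. Carrier: loose pale aluminium plate 190 (x) x 70 (y) x 10 mm, 0.2-0.4 kg. Point: over the plate's centre, 45 mm above its underside; +x is the end with the 12 mm pin hole (78 mm out). Tab 30 mm along x, 14 mm thick along y, top 15 mm above this point. At first the axes match the fixture's, underside 12 mm above the table.
- pocket (a point): centre of the carrier's shallow white square pocket (50 mm inside, rim 5 mm high), at rim height, 60 mm from the grip tab on the -x side
- medallion_centre (a point): centre of the brown clay medallion, 46 mm across, 10 mm thick, loose in the pocket
- board_top (a point): centre of the upper face of the plywood ware board, 220 (x) x 100 (y) mm, 12 mm above the table, fixed
- wood_box: brown wooden tool box, fixed, 80 (x) x 204 (y) mm, 55 mm tall; origin centre of its underside
- blue_jar: bystander, loose: paint jar with a blue cap, 42 mm wide, 86 mm tall; origin at the centre of its underside
- bird: bystander, loose: glazed yellow bird, 51 x 72 mm, 61 mm tall; origin at the centre of its underside
- white_jar: bystander, loose: paint jar with a white cap, 42 mm wide, 87 mm tall; origin at the centre of its underside
- sander: bystander, loose: dark red sanding block, 60 x 95 mm, 26 mm tall; origin at the centre of its underside
- cup: bystander, loose: white enamel cup with a blue band, 66 mm wide, 59 mm tall; origin at the centre of its underside

How it is judged:
On the way, in this order (a step that is already met when the one before it is completed fails the run):
1. the plunger stays latched open with the ball let go (value of joint plunger above 0.011 m and (value of joint knob above 0.6 rad or value of joint knob below -0.6 rad) and contact force between the fingers and knob_c1 below 0.3 N), for 0.2 s.
2. the carrier has been drawn out of the fixture and lifted clear (x of carrier_grip in the frame of fixture below -0.03 m and height (world z) of carrier_grip above 0.085 m), for 0.1 s.
At the end, for the whole second after the job is handed in: Carrier flat on the ware board, centre within 25 mm of the board's, long axes within 0.2 rad (either way round), tilt under 0.05 rad; medallion within 15 mm of the pocket's centre; plunger still latched (lifted over 11 mm, turned over 0.6 rad) (value of joint plunger above 0.011 m and (value of joint knob above 0.6 rad or value of joint knob below -0.6 rad) and horizontal distance between carrier_grip and board_top below 0.025 m and angle between the x axis of carrier_grip and the x axis of board_top, either way round below 0.2 rad and z of carrier_grip in the frame of board_top between 0.041 and 0.049 m and angle between carrier_grip's own z axis and vertical below 0.05 rad and distance between medallion_centre and pocket below 0.015 m); the robot touches nothing.
It fails at once if a bystander (cup, jar, bird or sanding block) is moved more than 3 cm or tipped over (distance of any of blue_jar, bird, white_jar, sander, cup from where it was at the start of the episode above 0.03 m or angle between any of blue_jar, bird, white_jar, sander, cup's own z axis and vertical above 0.5 rad).
It fails at once if the medallion leaves the carrier's pocket (distance between medallion_centre and pocket above 0.025 m).
It fails at once if the carrier is tipped by more than 25 degrees (angle between carrier_grip's own z axis and vertical above 0.44 rad).
It fails at once if the carrier is let go more than 7 mm above where it stands on the ware board, or comes down on it faster than 0.4 m/s ((z of carrier_grip in the frame of board_top above 0.052 m and x of carrier_grip in the frame of fixture below -0.03 m and contact force between the fingers and carrier below 0.2 N) or (z of carrier_grip in the frame of board_top below 0.055 m and horizontal distance between carrier_grip and board_top below 0.06 m and linear speed of carrier above 0.4 m/s)).
It also fails if it takes over 58 s, if anything falls off the work surface, if the arm or the gripper's body presses on something with over 40 N, if the wrist force passes 120 N, or if a joint passes its speed limit or range.

## Working session

There is one attempt and no reset: what is moved stays moved. The work goes in short steps, Python scripts to look and compute and a tool call to move; the robot and the scene stay as the last step left them, time stands still between calls to the robot, and variables do not carry over. Pictures are saved under pics/ and viewed, at most 11 in all, crops included, and the job is handed in when it is done.

Besides the shell and the picture viewer there is one more tool, called after "Call:" in YAML: its name, and indented under it one key for each argument. arm_command: Moves the arm, as the interface text tells. Its arguments: {"type":"object","properties":{"xyz":{"type":"array"},"rot":{"type":"array"},"grip":{"type":"number"},"squeeze":{"type":"number"}},"required":["xyz","rot"]}

```bash
mkdir -p pics; cat > h.py <<'E'
from bench import r
import numpy as np, cv2
def cam(n,save=None):
    T=np.array(r.camera_model(n)["T"]); im=r.camera(n)
    if save: cv2.imwrite(f"pics/{save}.png",im[:,:,::-1])
    return T
def pts(n,T,labels,f="spot_point",k=1):
    for l in labels:
        for d in getattr(r,f)(l,n)[:k]:
            p=T@np.r_[d["at"],1]; print(n,l,round(d["conf"],2),p[:3].round(4), [round(float(x),2) for x in d.get("rot",[])])
E
python3 - <<'E'
from h import *
s=r.read_state(); print(s["time"],s["ee_pos"],s["eef_rot"],s["width"],s["ft_force"])
for n in("top","scene"):
    T=cam(n,n); pts(n,T,["fixture","ball_centre","carrier_grip","pocket","board_top"]+(["wood_box","blue_jar","bird","white_jar","sander","cup"] if n=="top" else []))
print(r.read_state()["time"])
a=cv2.imread("pics/top.png");b=cv2.imread("pics/scene.png")
cv2.imwrite("pics/both.png",cv2.resize(np.vstack([a,b]),(400*1,600)) if 0 else a)
E
```

```text
0.0 [0.21643248 0.58589616 0.22174614] [ 1.75971149e-01  9.84395046e-01 -7.35530156e-04 -8.16626012e-05] 0.08704947154259056 [ 0.42237362  0.00084959 -0.18201667]
top fixture 0.81 [ 0.4598 -0.385   0.0022] []
top ball_centre 0.4 [ 0.4713 -0.3076  0.0906] []
top carrier_grip 0.72 [ 0.4645 -0.384   0.0587] []
top pocket 0.81 [ 0.4507 -0.4467  0.028 ] []
top board_top 0.79 [0.5315 0.0574 0.0125] []
top wood_box 0.75 [0.5377 0.3312 0.0027] []
top blue_jar 0.43 [ 0.4176 -0.0674  0.0016] []
top bird 0.59 [ 0.6029 -0.3742  0.0029] []
top white_jar 0.67 [ 0.5934 -0.2962 -0.0009] []
top sander 0.63 [0.3823 0.3526 0.0009] []
top cup 0.62 [ 0.3821 -0.2048  0.0007] []
scene fixture 0.58 [ 0.4586 -0.3874 -0.0018] []
scene ball_centre 0.58 [ 0.4694 -0.3052  0.0925] []
scene carrier_grip 0.74 [ 0.4607 -0.3859  0.0526] []
scene pocket 0.59 [ 0.4504 -0.4476  0.0285] []
scene board_top 0.7 [0.536  0.0489 0.0112] []
0.9
```

View pics/top.png

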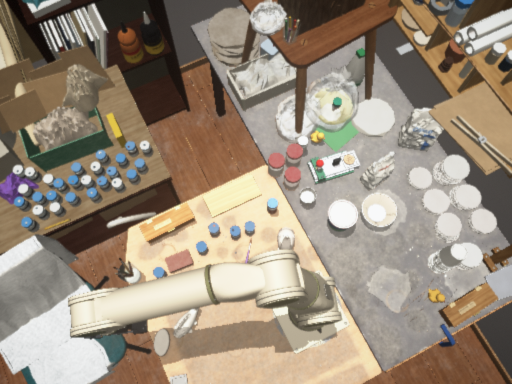

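View pics/scene.png

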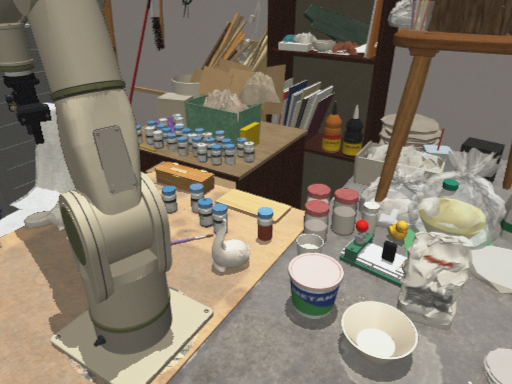

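```bash
cat >> h.py <<'E'
def plane(n,uv,z):
    m=r.camera_model(n);T=np.array(m["T"])
    K=np.array([[m["fx"],0,m["cx"]],[0,m["fy"],m["cy"]],[0,0,1]]); D=np.array(m.get("dist",m.get("distortion",[0,0,0,0,0])),float)
    q=cv2.undistortPoints(np.array(uv,float).reshape(-1,1,2),K,D)[:,0]
    d=np.c_[q[:,0],-q[:,1],-np.ones(len(q))]@T[:3,:3].T
    return (T[:3,3]+d*((z-T[2,3])/d[:,2])[:,None]).round(4)
E
python3 - <<'E'
from h import *
m=r.camera_model("top");print(m.keys(),{k:v for k,v in m.items() if k!="T"})
a=cv2.imread("pics/top.png")[125:225,195:405];b=cv2.imread("pics/scene.png")[180:330,230:470]
A=cv2.resize(a,(800,381),interpolation=cv2.INTER_CUBIC);cv2.imwrite("pics/c.png",A)
cv2.imwrite("pics/d.png",cv2.resize(b,(800,500),interpolation=cv2.INTER_CUBIC))
E
```

```text
dict_keys(['fx', 'fy', 'cx', 'cy', 'T']) {'fx': 479.04139080515125, 'fy': 479.04139080515125, 'cx': 252.34387740981884, 'cy': 194.2781445608772}
```

View pics/c.png

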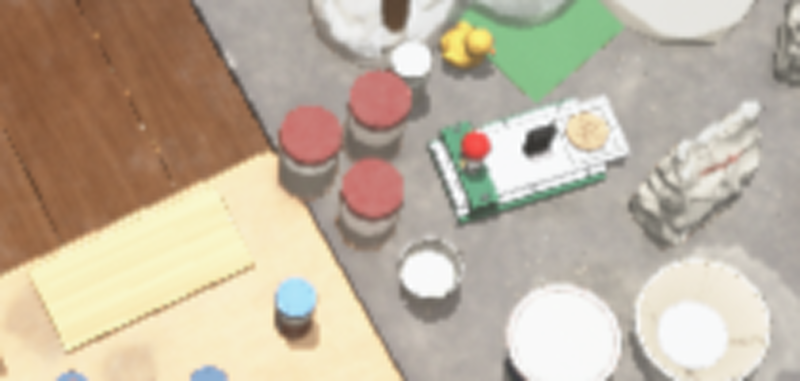

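View pics/d.png

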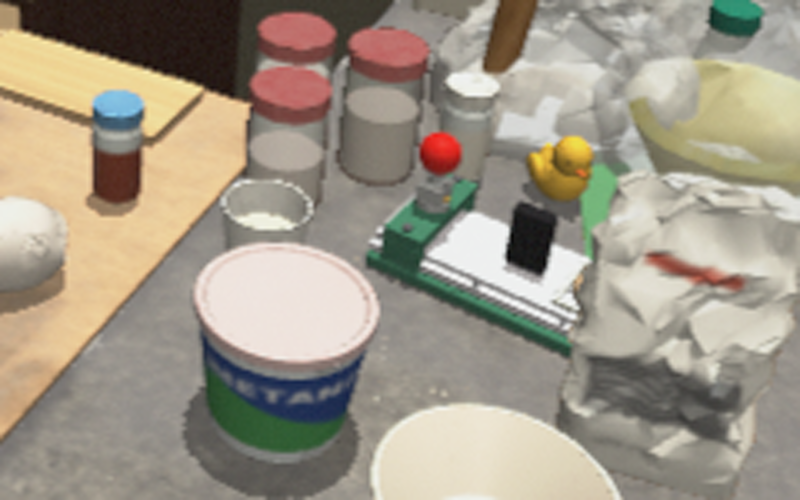

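The top crop shows the board at corners (30,270),(217,192),(253,265),(68,349), the fixture's lower edge (463,222)→(606,178), red ball (475,145), tab (540,138). Red-lid jars (310,133),(380,98),(372,187) and a paper bag (640..760,100..240) are tall obstacles; the scene crop confirms this.

```bash
python3 - <<'E'
from h import *
f=lambda L:[(x/3.81+194.6,y/3.81+124.6) for x,y in L]
b=plane("top",f([(30,270),(217,192),(253,265),(68,349)]),.012);print(b,b.mean(0))
for i,j in((0,1),(3,2)):d=b[j]-b[i];print(np.degrees(np.arctan2(d[1],d[0])))
e=plane("top",f([(606,178),(463,222)]),.012);d=e[1]-e[0];print("fix",e,np.degrees(np.arctan2(d[1],d[0])))
e=plane("top",f([(628,155),(610,97)]),.022);d=e[1]-e[0];print("end",e,np.degrees(np.arctan2(d[1],d[0]))-90)
print("ball",plane("top",f([(475,145)]),.088),"tab",plane("top",f([(541,133)]),.07))
for z in(.1,.15):print("jars",z,plane("top",f([(310,133),(380,98),(372,187)]),z),"bag",plane("top",f([(755,105),(640,190)]),z),"lidcup/tub",plane("top",f([(560,340)]),z))
# jar height from scene: bottoms in d crop
g=lambda L:[(x*.3+230,y*.3+180) for x,y in L]
print("jar bottoms",plane("scene",g([(285,195),(378,165)]),0),"bag bottom",plane("scene",g([(560,425),(740,490)]),0))
for z in(.1,.13,.16,.19):print(z,plane("scene",g([(290,85),(388,45),(710,190)]),z).tolist())
E
```

```text
[[ 0.584   0.1588  0.012 ]
 [ 0.5745 -0.0577  0.012 ]
 [ 0.483  -0.0543  0.012 ]
 [ 0.4869  0.16    0.012 ]] [0.5321 0.0517 0.012 ]
-92.51252176402915
-91.04259858161976
fix [[ 0.4008 -0.4392  0.012 ]
 [ 0.4257 -0.2767  0.012 ]] 81.28828462473736
end [[ 0.4105 -0.4701  0.022 ]
 [ 0.4782 -0.488   0.022 ]] -104.81019549084806
ball [[ 0.4736 -0.307   0.088 ]] tab [[ 0.4601 -0.3817  0.07  ]]
jars 0.1 [[ 0.5582 -0.1572  0.1   ]
 [ 0.5607 -0.2408  0.1   ]
 [ 0.4764 -0.1859  0.1   ]] bag [[ 0.3784 -0.5853  0.1   ]
 [ 0.3503 -0.429   0.1   ]] lidcup/tub [[ 0.2483 -0.2748  0.1   ]]
jars 0.15 [[ 0.5397 -0.1449  0.15  ]
 [ 0.5421 -0.226   0.15  ]
 [ 0.4602 -0.1727  0.15  ]] bag [[ 0.365  -0.5606  0.15  ]
 [ 0.3378 -0.4088  0.15  ]] lidcup/tub [[ 0.2387 -0.2591  0.15  ]]
jar bottoms [[ 0.4792 -0.1883  0.    ]
 [ 0.5616 -0.2384  0.    ]] bag bottom [[ 0.3359 -0.4453  0.    ]
 [ 0.3388 -0.5533  0.    ]]
0.1 [[0.4859, -0.1816, 0.1], [0.5903, -0.2252, 0.1], [0.5068, -0.4899, 0.1]]
0.13 [[0.4377, -0.2, 0.13], [0.5362, -0.2412, 0.13], [0.4575, -0.4908, 0.13]]
0.16 [[0.3895, -0.2184, 0.16], [0.4821, -0.2571, 0.16], [0.4081, -0.4917, 0.16]]
0.19 [[0.3414, -0.2368, 0.19], [0.428, -0.2731, 0.19], [0.3587, -0.4925, 0.19]]
```

Call:
arm_command:
  xyz:
    - [0.02, -0.02, 0.03]
    - [0.04, -0.045, 0.06]
    - [0.06, -0.07, 0.08]
    - [0.085, -0.1, 0.08]
    - [0.11, -0.13, 0.08]
    - [0.135, -0.16, 0.08]
    - [0.16, -0.19, 0.08]
    - [0.185, -0.22, 0.08]
    - [0.21, -0.25, 0.08]
    - [0.235, -0.28, 0.08]
    - [0.26, -0.31, 0.08]
    - [0.28, -0.345, 0.08]
    - [0.295, -0.38, 0.08]
    - [0.3, -0.415, 0.08]
    - [0.3, -0.45, 0.08]
    - [0.3, -0.485, 0.08]
    - [0.3, -0.52, 0.08]
    - [0.3, -0.555, 0.08]
    - [0.3, -0.59, 0.08]
    - [0.3, -0.625, 0.08]
  rot:
    - [0, 0, -0.03]
    - [0, 0, -0.06]
    - [0, 0, -0.1]
    - [0, 0, -0.14]
    - [0, 0, -0.18]
    - [0, 0, -0.22]
    - [0, 0, -0.26]
    - [0, 0, -0.3]
    - [0, 0, -0.34]
    - [0, 0, -0.38]
    - [0, 0, -0.42]
    - [0, 0, -0.46]
    - [0, 0, -0.5]
    - [0, 0, -0.54]
    - [0, 0, -0.58]
    - [0, 0, -0.62]
    - [0, 0, -0.66]
    - [0, 0, -0.69]
    - [0, 0, -0.71]
    - [0, 0, -0.73]
  grip: 1.0

```text
time: 2.57
ee_pos: [0.5162, -0.0404, 0.3028]
eef_rot: [0.516, 0.856, 0.0, 0.0]
ft_force: [0.3, -0.6, 0.0]
width: 0.0871
grip_force: 0.0
```

```bash
python3 - <<'E'
from h import *
T=cam("wrist","w0");pts("wrist",T,["board_top"]);print(T[:3,3],T[:3,:3].round(2))
E
```

```text
wrist board_top 0.62 [0.5375 0.05   0.0082] []
[0.48470447 0.01942142 0.46386604] [[ 0.88 -0.45 -0.12]
 [ 0.47  0.86  0.22]
 [ 0.   -0.25  0.97]]
```

Call:
arm_command:
  xyz:
    - [-0.005, -0.03, 0]
    - [-0.01, -0.06, 0]
    - [-0.015, -0.09, 0]
    - [-0.02, -0.12, 0]
    - [-0.025, -0.15, 0]
    - [-0.03, -0.18, 0]
    - [-0.035, -0.21, 0]
    - [-0.04, -0.24, -0.01]
    - [-0.045, -0.266, -0.03]
    - [-0.045, -0.266, -0.055]
    - [-0.045, -0.266, -0.08]
    - [-0.045, -0.266, -0.08]
    - [-0.045, -0.266, -0.08]
    - [-0.045, -0.266, -0.08]
  rot:
    - [0, 0, 0]
    - [0, 0, 0]
    - [0, 0, 0]
    - [0, 0, 0]
    - [0, 0, 0]
    - [0, 0, 0]
    - [0, 0, 0]
    - [0, 0, 0]
    - [0, 0, 0]
    - [0, 0, 0]
    - [0, 0, 0]
    - [0, 0, 0]
    - [0, 0, 0]
    - [0, 0, 0]

```text
time: 3.83
ee_pos: [0.4723, -0.3046, 0.2241]
eef_rot: [0.515, 0.857, 0.0, 0.001]
ft_force: [0.4, -0.4, -0.2]
width: 0.0867
grip_force: 0.0
```

```bash
python3 - <<'E'
from h import *
s=r.read_state();print(s["joint_positions"])
T=cam("wrist","w1");pts("wrist",T,["ball_centre","carrier_grip","pocket","fixture"]);print(T[:3,3])
T=cam("top","t1");pts("top",T,["ball_centre","carrier_grip"])
T=cam("scene","s1");pts("scene",T,["ball_centre","carrier_grip"])
E
```

```text
[-0.14896973  0.22114472  0.74784484  1.66500559 -0.15522219  1.31472037
  1.11378154]
wrist ball_centre 0.9 [ 0.4724 -0.3095  0.0887] []
wrist carrier_grip 0.65 [ 0.46   -0.3828  0.0546] []
wrist pocket 0.7 [ 0.4571 -0.4435  0.0274] []
[ 0.44056877 -0.24464506  0.38500257]
top ball_centre 0.53 [ 0.3826 -0.2032 -0.001 ] []
scene ball_centre 0.49 [ 0.4713 -0.3034  0.0885] []
scene carrier_grip 0.73 [ 0.4594 -0.3866  0.054 ] []
```

View pics/w1.png

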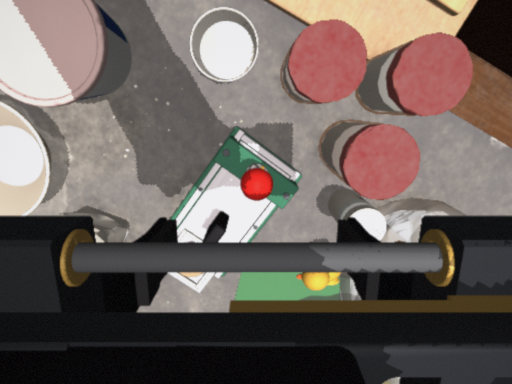

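The wrist picture shows the ball at (257,184), the tab at (217,226), fixture left edge from about (180,205) to (237,128).

```bash
python3 - <<'E'
from h import *
im=cv2.imread("pics/w1.png");h=cv2.cvtColor(im,cv2.COLOR_BGR2HSV)
m=((h[...,0]<4)|(h[...,0]>176))&(h[...,1]>200)&(h[...,2]>120);m[:150]=0;m[:,:230]=0;m[:,290:]=0
ys,xs=np.where(m);c,rad=cv2.minEnclosingCircle(np.c_[xs,ys].astype(np.float32));print(c,rad,len(xs),plane("wrist",[c,(xs.mean(),ys.mean())],.088))
e=plane("wrist",[(180,205),(237,128)],.015);d=e[1]-e[0];print(e,np.degrees(np.arctan2(d[1],d[0])))
e=plane("wrist",[(205,190),(190,283)],.022);print(e)
cv2.imwrite("pics/w1c.png",cv2.resize(im[110:300,130:330],(800,760))[:600])
E
```

```text
(256.5254211425781, 183.85592651367188) 15.315718650817871 678 [[ 0.4727 -0.3071  0.088 ]
 [ 0.4726 -0.3067  0.088 ]]
[[ 0.4111 -0.389   0.015 ]
 [ 0.4306 -0.275   0.015 ]] 80.2933475906603
[[ 0.43   -0.3558  0.022 ]
 [ 0.4658 -0.4748  0.022 ]]
```

View pics/w1c.png

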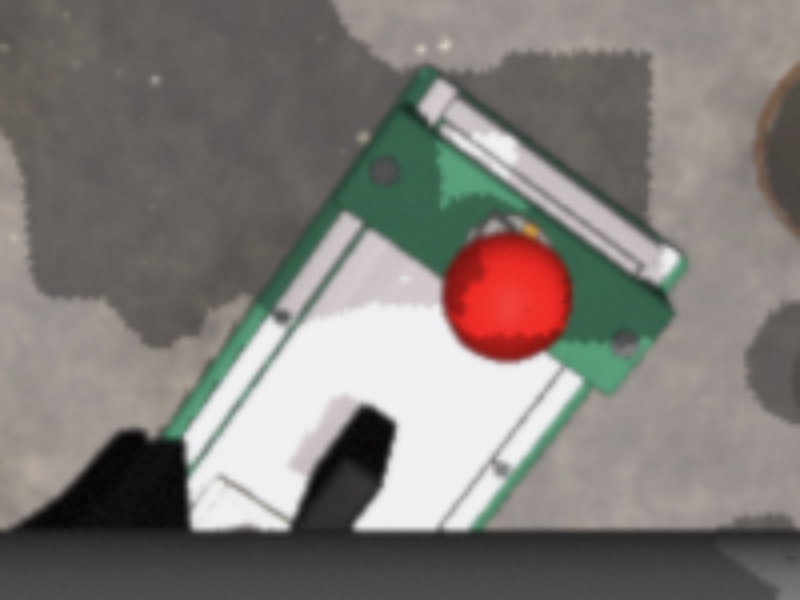

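The crop shows the ball at (507,297), rail edge (195,465)→(368,225), bridge bolts at (385,170) and (625,343).

```bash
python3 - <<'E'
from h import *
f=lambda L:[(x/4+129.6,y/4+109.6) for x,y in L]
ang=lambda e:np.degrees(np.arctan2(*(e[1]-e[0])[1::-1]))
print(ang(plane("wrist",f([(195,465),(368,225)]),.022)))
e=plane("wrist",f([(625,343),(385,170)]),.042);print(ang(e)-90,e.mean(0))
print(ang(plane("wrist",f([(432,125),(650,280)]),.03))+90)
E
```

```text
81.38247431216605
81.60137226475197 [ 0.4725  -0.30715  0.042  ]
82.2998766620499
```

Call:
arm_command:
  xyz:
    - [0, -0.001, -0.03]
    - [0, -0.001, -0.06]
    - [0, -0.001, -0.09]
    - [0, -0.001, -0.1]
    - [0, -0.001, -0.1]
    - [0, -0.001, -0.1]
    - [0, -0.001, -0.1]
  rot:
    - [0, 0, 0]
    - [0, 0, 0]
    - [0, 0, 0]
    - [0, 0, 0]
    - [0, 0, 0]
    - [0, 0, 0]
    - [0, 0, 0]

```text
time: 4.97
ee_pos: [0.4724, -0.3063, 0.1244]
eef_rot: [0.516, 0.857, 0.0, 0.001]
ft_force: [0.1, 0.5, 0.1]
width: 0.0868
grip_force: 0.0
```

Call:
arm_command:
  xyz:
    - [0, -0.0005, -0.02]
    - [0, -0.0005, -0.04]
    - [0, -0.0005, -0.055]
    - [0, -0.0005, -0.055]
    - [0, -0.0005, -0.055]
    - [0, -0.0005, -0.055]
  rot:
    - [0, 0, 0]
    - [0, 0, 0]
    - [0, 0, 0]
    - [0, 0, 0]
    - [0, 0, 0]
    - [0, 0, 0]

```text
time: 5.47
ee_pos: [0.4725, -0.3069, 0.0694]
eef_rot: [0.516, 0.857, 0.0, 0.001]
ft_force: [0.5, 0.3, 0.4]
width: 0.0866
grip_force: 0.0
```

Call:
arm_command:
  xyz:
    - [0, 0, 0]
    - [0, 0, 0]
    - [0, 0, 0]
    - [0, 0, 0]
    - [0, 0, 0]
    - [0, 0, 0]
    - [0, 0, 0]
    - [0, 0, 0]
  rot:
    - [0, 0, 0]
    - [0, 0, 0]
    - [0, 0, 0]
    - [0, 0, 0]
    - [0, 0, 0]
    - [0, 0, 0]
    - [0, 0, 0]
    - [0, 0, 0]
  grip: 0.0
  squeeze: 55

```text
time: 6.13
ee_pos: [0.4715, -0.3062, 0.0676]
eef_rot: [0.516, 0.857, 0.0, -0.0]
ft_force: [-0.3, 0.5, -0.5]
width: 0.0417
grip_force: 0.0
```

Call:
arm_command:
  xyz:
    - [0, 0, 0]
    - [0, 0, 0]
    - [0, 0, 0]
    - [0, 0, 0]
    - [0, 0, 0]
  rot:
    - [0, 0, 0]
    - [0, 0, 0]
    - [0, 0, 0]
    - [0, 0, 0]
    - [0, 0, 0]

```text
time: 6.55
ee_pos: [0.4722, -0.3058, 0.0676]
eef_rot: [0.515, 0.857, 0.0, 0.0]
ft_force: [5.0, 2.4, -2.0]
width: 0.0294
grip_force: 55.0
```

Call:
arm_command:
  xyz:
    - [0, 0, 0.003]
    - [0, 0, 0.006]
    - [0, 0, 0.009]
    - [0, 0, 0.012]
    - [0, 0, 0.015]
    - [0, 0, 0.0175]
    - [0, 0, 0.0185]
    - [0, 0, 0.0185]
  rot:
    - [0, 0, 0]
    - [0, 0, 0]
    - [0, 0, 0]
    - [0, 0, 0]
    - [0, 0, 0]
    - [0, 0, 0]
    - [0, 0, 0]
    - [0, 0, 0]

```text
time: 7.22
ee_pos: [0.472, -0.3056, 0.0852]
eef_rot: [0.515, 0.857, 0.0, 0.0]
ft_force: [9.1, -0.5, -14.4]
width: 0.0293
grip_force: 55.0
```

Call:
arm_command:
  xyz:
    - [0, 0, 0]
    - [0, 0, 0]
    - [0, 0, 0]
    - [0, 0, 0]
    - [0, 0, 0]
    - [0, 0, 0]
    - [0, 0, 0]
    - [0, 0, 0]
    - [0, 0, 0]
    - [0, 0, 0]
    - [0, 0, 0]
    - [0, 0, 0]
    - [0, 0, 0]
    - [0, 0, 0]
    - [0, 0, 0]
    - [0, 0, 0]
  rot:
    - [0, 0, -0.1]
    - [0, 0, -0.2]
    - [0, 0, -0.3]
    - [0, 0, -0.4]
    - [0, 0, -0.5]
    - [0, 0, -0.6]
    - [0, 0, -0.7]
    - [0, 0, -0.8]
    - [0, 0, -0.9]
    - [0, 0, -1.0]
    - [0, 0, -1.1]
    - [0, 0, -1.2]
    - [0, 0, -1.3]
    - [0, 0, -1.38]
    - [0, 0, -1.38]
    - [0, 0, -1.38]

```text
time: 8.55
ee_pos: [0.4743, -0.306, 0.0859]
eef_rot: [0.943, 0.333, 0.002, 0.002]
ft_force: [16.7, -4.2, -15.9]
width: 0.0294
grip_force: 55.0
```

Call:
arm_command:
  xyz:
    - [0, 0, -0.001]
    - [0, 0, -0.002]
    - [0, 0, -0.003]
    - [0, 0, -0.004]
    - [0, 0, -0.004]
    - [0, 0, -0.004]
  rot:
    - [0, 0, 0]
    - [0, 0, 0]
    - [0, 0, 0]
    - [0, 0, 0]
    - [0, 0, 0]
    - [0, 0, 0]

```text
time: 9.05
ee_pos: [0.4743, -0.306, 0.082]
eef_rot: [0.943, 0.333, 0.002, 0.002]
ft_force: [16.3, -3.6, -15.3]
width: 0.0292
grip_force: 55.0
```

Call:
arm_command:
  xyz:
    - [0, 0, -0.001]
    - [0, 0, -0.002]
    - [0, 0, -0.002]
  rot:
    - [0, 0, 0]
    - [0, 0, 0]
    - [0, 0, 0]

```text
time: 9.3
ee_pos: [0.4746, -0.3062, 0.0814]
eef_rot: [0.943, 0.333, 0.002, 0.001]
ft_force: [10.7, 1.6, 3.7]
width: 0.0291
grip_force: 55.0
```

Call:
arm_command:
  xyz:
    - [0, 0, 0]
    - [0, 0, 0]
    - [0, 0, 0]
    - [0, 0, 0]
    - [0, 0, 0]
    - [0, 0, 0]
    - [0, 0, 0]
    - [0, 0, 0.01]
    - [0, 0, 0.03]
    - [0, 0, 0.06]
    - [0, 0, 0.08]
    - [0, 0, 0.08]
    - [0, 0, 0.08]
  rot:
    - [0, 0, 0]
    - [0, 0, 0]
    - [0, 0, 0]
    - [0, 0, 0]
    - [0, 0, 0]
    - [0, 0, 0]
    - [0, 0, 0]
    - [0, 0, 0]
    - [0, 0, 0]
    - [0, 0, 0]
    - [0, 0, 0]
    - [0, 0, 0]
    - [0, 0, 0]
  grip: 0.75

```text
time: 10.38
ee_pos: [0.4721, -0.3065, 0.1615]
eef_rot: [0.943, 0.332, 0.001, 0.001]
ft_force: [-0.3, 0.8, -1.1]
width: 0.0654
grip_force: 0.0
```

```bash
python3 - <<'E'
from h import *
T=cam("wrist","w2");pts("wrist",T,["ball_centre","carrier_grip","pocket"])
T=cam("scene","s2");pts("scene",T,["ball_centre","carrier_grip"])
m=cv2.imread("pics/w2.png");s=cv2.imread("pics/s2.png")[180:310,300:470]
cv2.imwrite("pics/ws.png",np.hstack([cv2.resize(m,(440,330)),cv2.resize(s,(360,330))]))
E
```

```text
wrist ball_centre 0.74 [ 0.4778 -0.3095  0.1035] []
wrist carrier_grip 0.6 [ 0.4588 -0.3837  0.0559] []
scene ball_centre 0.64 [ 0.4689 -0.3086  0.1052] []
scene carrier_grip 0.63 [ 0.458  -0.3853  0.0562] []
```

View pics/ws.png

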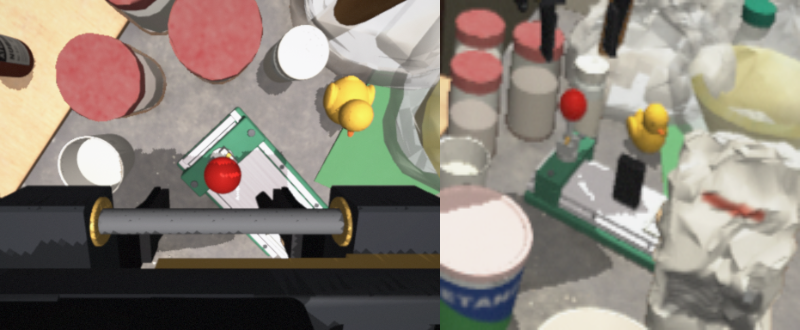

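```bash
python3 - <<'E'
from h import *
f=lambda L:[(x/3.81+194.6,y/3.81+124.6) for x,y in L]
L=[(632,200),(640,175),(665,165),(690,150),(745,105),(672,243)]
for z in(.0,.1,.15,.18):print(z,plane("top",f(L),z)[:,:2].tolist())
g=lambda L:[(x*.3+230,y*.3+180) for x,y in L]
for z in(.14,.16,.18,.2):print(z,plane("scene",g([(625,175),(790,180)]),z)[:,:2].tolist())
print(r.camera_model("top")["T"][:3]if 0 else np.array(r.camera_model("top")["T"])[:3,3],np.array(r.camera_model("scene")["T"])[:3,3])
E
```

```text
0.0 [[0.3693, -0.4557], [0.3904, -0.4786], [0.3883, -0.509], [0.3912, -0.5426], [0.41, -0.625], [0.3075, -0.4683]]
0.1 [[0.3446, -0.416], [0.3646, -0.4377], [0.3626, -0.4664], [0.3653, -0.4981], [0.3831, -0.576], [0.2862, -0.428]]
0.15 [[0.3322, -0.3962], [0.3516, -0.4172], [0.3497, -0.4451], [0.3524, -0.4759], [0.3696, -0.5516], [0.2755, -0.4078]]
0.18 [[0.3248, -0.3843], [0.3439, -0.4049], [0.342, -0.4323], [0.3446, -0.4626], [0.3615, -0.5369], [0.2691, -0.3957]]
0.14 [[0.4299, -0.4406], [0.4806, -0.534]]
0.16 [[0.3974, -0.4433], [0.4461, -0.5328]]
0.18 [[0.365, -0.4459], [0.4116, -0.5316]]
0.2 [[0.3325, -0.4486], [0.377, -0.5305]]
[-0.08299379  0.27055962  1.83018575] [-0.36024138 -0.50528296  0.62702297]
```

Ball is latched at z≈0.104 (picture: ball raised over collar, crossbar visible). The bag is close to the draw path, so I'll grip the tab with the tool leaning slightly toward the closed end.

Call:
arm_command:
  xyz:
    - [0, -0.01, 0]
    - [-0.002, -0.02, 0]
    - [-0.004, -0.03, 0]
    - [-0.006, -0.04, 0]
    - [-0.008, -0.05, 0]
    - [-0.01, -0.06, 0]
    - [-0.0115, -0.07, 0]
    - [-0.0115, -0.0785, 0]
    - [-0.0115, -0.0785, 0]
    - [-0.0115, -0.0785, 0]
    - [-0.0115, -0.0785, 0]
  rot:
    - [0, 0, 0.1]
    - [0, 0, 0.2]
    - [0, 0, 0.3]
    - [0, 0, 0.4]
    - [0, 0, 0.5]
    - [0, 0, 0.6]
    - [0, 0, 0.7]
    - [0, 0, 0.745]
    - [0, 0, 0.745]
    - [0, 0, 0.745]
    - [0, 0, 0.745]

```text
time: 11.65
ee_pos: [0.4601, -0.3841, 0.1598]
eef_rot: [0.758, 0.652, 0.0, -0.0]
ft_force: [0.5, -0.0, -0.6]
width: 0.0653
grip_force: 0.0
```

Call:
arm_command:
  xyz:
    - [0, 0, 0]
    - [0, 0, -0.01]
    - [0, 0, -0.03]
    - [0, 0, -0.05]
    - [0, 0, -0.07]
    - [0, 0, -0.08]
    - [0, 0, -0.08]
    - [0, 0, -0.08]
  rot:
    - [-0.069, 0.01, 0]
    - [-0.138, 0.021, 0]
    - [-0.207, 0.031, 0]
    - [-0.207, 0.031, 0]
    - [-0.207, 0.031, 0]
    - [-0.207, 0.031, 0]
    - [-0.207, 0.031, 0]
    - [-0.207, 0.031, 0]

```text
time: 12.32
ee_pos: [0.46, -0.3848, 0.0804]
eef_rot: [0.753, 0.649, -0.079, 0.068]
ft_force: [-0.1, -0.3, 0.2]
width: 0.0652
grip_force: 0.0
```

```bash
python3 - <<'E'
from h import *
from scipy.spatial.transform import Rotation as R
s=r.read_state();M=R.from_quat(s["eef_rot"]).as_matrix();print(s["ee_pos"],M.round(3),s["joint_positions"])
T=cam("wrist","w3");pts("wrist",T,["ball_centre","carrier_grip","pocket"])
cam("top","t3");cam("scene","s3")
a=cv2.imread("pics/t3.png")[120:210,290:410];b=cv2.imread("pics/s3.png")[180:330,300:500];w=cv2.imread("pics/w3.png")
cv2.imwrite("pics/m3.png",np.vstack([np.hstack([cv2.resize(a,(400,300)),cv2.resize(b,(400,300))]),np.hstack([cv2.resize(w,(400,300)),cv2.resize(w[150:330,130:370],(400,300))])]))
E
```

```text
[ 0.45996647 -0.38477831  0.08040786] [[ 0.145  0.989 -0.031]
 [ 0.967 -0.148 -0.206]
 [-0.208 -0.    -0.978]] [-0.21930387  0.46226004  0.8985986   1.82855662 -0.21155667  0.92652755
  0.57920966]
wrist ball_centre 0.71 [ 0.4756 -0.3073  0.1028] []
wrist carrier_grip 0.56 [ 0.4602 -0.3806  0.0556] []
```

View pics/m3.png

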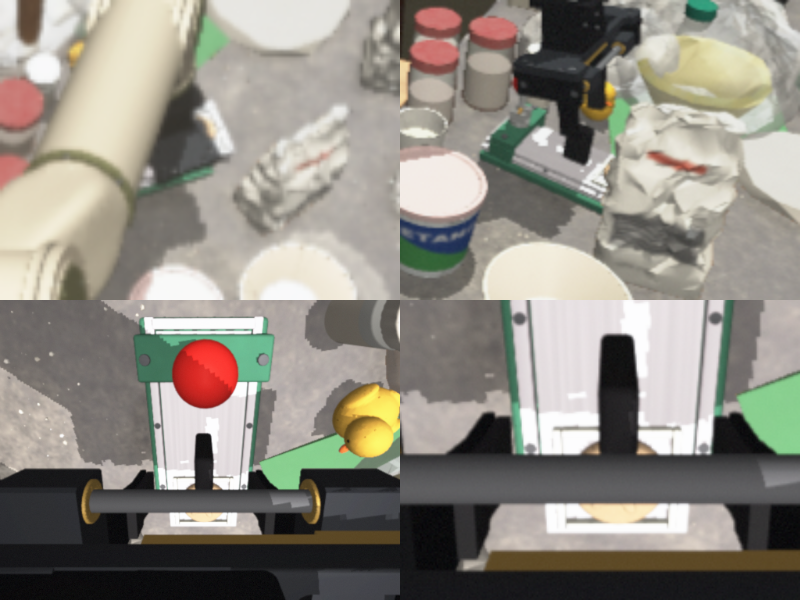

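The gripper straddles the tab squarely (wrist view: tab at (203,450) between fingers), carrier still under the bridge, and there's visible space to the bag. Descend and grip.

Call:
arm_command:
  xyz:
    - [0, 0, -0.015]
    - [0, 0, -0.03]
    - [0, 0, -0.039]
    - [0, 0, -0.039]
    - [0, 0, -0.039]
  rot:
    - [0, 0, 0]
    - [0, 0, 0]
    - [0, 0, 0]
    - [0, 0, 0]
    - [0, 0, 0]

```text
time: 13.03
ee_pos: [0.4599, -0.3849, 0.0413]
eef_rot: [0.753, 0.649, -0.079, 0.068]
ft_force: [0.4, -0.9, 0.7]
width: 0.0654
grip_force: 0.0
```

Call:
arm_command:
  xyz:
    - [0, 0, 0]
    - [0, 0, 0]
    - [0, 0, 0]
    - [0, 0, 0]
    - [0, 0, 0]
    - [0, 0, 0]
    - [0, 0, 0]
    - [0, 0, 0]
    - [0, 0, 0]
    - [0, 0, 0]
    - [0, 0, 0]
    - [0, 0, 0]
    - [0, 0, 0]
  rot:
    - [0, 0, 0]
    - [0, 0, 0]
    - [0, 0, 0]
    - [0, 0, 0]
    - [0, 0, 0]
    - [0, 0, 0]
    - [0, 0, 0]
    - [0, 0, 0]
    - [0, 0, 0]
    - [0, 0, 0]
    - [0, 0, 0]
    - [0, 0, 0]
    - [0, 0, 0]
  grip: 0.0
  squeeze: 40

```text
time: 14.12
ee_pos: [0.4603, -0.3847, 0.0412]
eef_rot: [0.753, 0.649, -0.079, 0.068]
ft_force: [2.4, -0.6, 0.8]
width: 0.0135
grip_force: 40.0
```

Call:
arm_command:
  xyz:
    - [-0.0003, -0.002, 0]
    - [-0.0006, -0.004, 0]
    - [-0.001, -0.0065, 0]
    - [-0.0014, -0.009, 0]
    - [-0.0018, -0.0115, 0]
    - [-0.0022, -0.014, 0]
    - [-0.0026, -0.0165, 0]
    - [-0.003, -0.019, 0]
    - [-0.003, -0.02, 0]
    - [-0.003, -0.02, 0]
  rot:
    - [0, 0, 0]
    - [0, 0, 0]
    - [0, 0, 0]
    - [0, 0, 0]
    - [0, 0, 0]
    - [0, 0, 0]
    - [0, 0, 0]
    - [0, 0, 0]
    - [0, 0, 0]
    - [0, 0, 0]

```text
time: 14.95
ee_pos: [0.4573, -0.4043, 0.0411]
eef_rot: [0.753, 0.649, -0.079, 0.068]
ft_force: [0.3, 3.8, 4.5]
width: 0.0136
grip_force: 40.0
```

```bash
python3 - <<'E'
from h import *
T=cam("scene","s4");pts("scene",T,["ball_centre","carrier_grip"]);cam("top","t4")
a=cv2.imread("pics/t4.png")[120:210,290:410];b=cv2.imread("pics/s4.png")[180:330,300:500]
cv2.imwrite("pics/m4.png",np.hstack([cv2.resize(a,(400,300)),cv2.resize(b,(400,300))]))
E
```

```text
scene ball_centre 0.7 [ 0.4706 -0.3046  0.1023] []
scene carrier_grip 0.68 [ 0.4116 -0.0634  0.0062] []
```

View pics/m4.png

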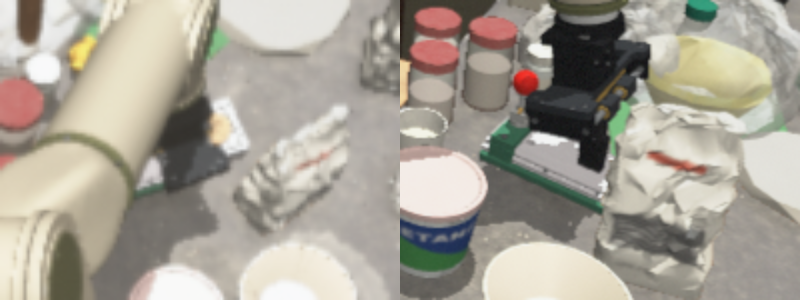

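Carrier drawn ~20 mm; top view shows gripper edge (225,180) near the bag (240,190). Regrip with more lean for clearance.

Call:
arm_command:
  xyz:
    - [0, 0, 0]
    - [0, 0, 0]
    - [0, 0, 0]
    - [0, 0, 0]
    - [0, -0.0005, 0.0007]
    - [0, -0.001, 0.0014]
    - [0, -0.001, 0.0014]
    - [0, -0.001, 0.0014]
  rot:
    - [0, 0, 0]
    - [0, 0, 0]
    - [0, 0, 0]
    - [0, 0, 0]
    - [-0.112, 0.0167, 0]
    - [-0.2245, 0.0335, 0]
    - [-0.2245, 0.0335, 0]
    - [-0.2245, 0.0335, 0]
  grip: 0.35

```text
time: 15.82
ee_pos: [0.4586, -0.4028, 0.0416]
eef_rot: [0.737, 0.64, -0.164, 0.141]
ft_force: [-0.5, -0.6, 0.4]
width: 0.0306
grip_force: 0.0
```

Call:
arm_command:
  xyz:
    - [0, 0, 0]
    - [0, 0, 0]
    - [0, 0, 0]
    - [0, 0, 0]
    - [0, 0, 0]
    - [0, 0, 0]
    - [0, 0, 0]
    - [0, 0, 0]
  rot:
    - [0, 0, 0]
    - [0, 0, 0]
    - [0, 0, 0]
    - [0, 0, 0]
    - [0, 0, 0]
    - [0, 0, 0]
    - [0, 0, 0]
    - [0, 0, 0]
  grip: 0.0

```text
time: 16.48
ee_pos: [0.457, -0.4065, 0.0429]
eef_rot: [0.74, 0.637, -0.164, 0.142]
ft_force: [1.0, -4.3, 1.4]
width: 0.0137
grip_force: 40.0
```

Call:
arm_command:
  xyz:
    - [-0.0003, -0.002, 0]
    - [-0.0006, -0.004, 0]
    - [-0.001, -0.0065, 0]
    - [-0.0014, -0.009, 0]
    - [-0.0018, -0.0115, 0]
    - [-0.0018, -0.012, 0]
    - [-0.0018, -0.012, 0]
  rot:
    - [0, 0, 0]
    - [0, 0, 0]
    - [0, 0, 0]
    - [0, 0, 0]
    - [0, 0, 0]
    - [0, 0, 0]
    - [0, 0, 0]

```text
time: 17.07
ee_pos: [0.4566, -0.4168, 0.0429]
eef_rot: [0.739, 0.638, -0.163, 0.141]
ft_force: [2.0, 5.2, 8.7]
width: 0.014
grip_force: 40.0
```

Call:
arm_command:
  xyz:
    - [-0.0003, -0.002, 0]
    - [-0.0006, -0.004, 0]
    - [-0.0009, -0.006, 0]
    - [-0.0013, -0.0085, 0]
    - [-0.0013, -0.0085, 0]
    - [-0.0013, -0.0085, 0]
  rot:
    - [0, 0, 0]
    - [0, 0, 0]
    - [0, 0, 0]
    - [0, 0, 0]
    - [0, 0, 0]
    - [0, 0, 0]

```text
time: 17.57
ee_pos: [0.4554, -0.4255, 0.0429]
eef_rot: [0.739, 0.638, -0.163, 0.142]
ft_force: [1.9, 4.6, 7.1]
width: 0.0137
grip_force: 40.0
```

Call:
arm_command:
  xyz:
    - [-0.0003, -0.002, 0]
    - [-0.0005, -0.0035, 0]
    - [-0.0005, -0.0035, 0.002]
    - [-0.0005, -0.0035, 0.004]
    - [-0.0005, -0.0035, 0.006]
    - [-0.0005, -0.0035, 0.009]
    - [-0.0005, -0.0035, 0.012]
    - [-0.0005, -0.0035, 0.012]
  rot:
    - [0, 0, 0]
    - [0, 0, 0]
    - [0, 0, 0]
    - [0, 0, 0]
    - [0, 0, 0]
    - [0, 0, 0]
    - [0, 0, 0]
    - [0, 0, 0]

```text
time: 18.23
ee_pos: [0.4527, -0.4299, 0.0548]
eef_rot: [0.74, 0.637, -0.164, 0.141]
ft_force: [-0.2, -0.7, -4.1]
width: 0.0135
grip_force: 40.0
```

Call:
arm_command:
  xyz:
    - [0, 0, 0.004]
    - [0, 0, 0.012]
    - [0, 0, 0.024]
    - [0, 0, 0.038]
    - [0.001, 0, 0.053]
    - [0.002, 0, 0.068]
    - [0.003, 0, 0.083]
    - [0.004, 0, 0.098]
    - [0.005, 0, 0.11]
    - [0.006, 0, 0.118]
    - [0.007, 0, 0.123]
    - [0.008, 0.001, 0.125]
    - [0.009, 0.004, 0.125]
    - [0.01, 0.01, 0.125]
    - [0.012, 0.019, 0.125]
    - [0.014, 0.031, 0.125]
    - [0.016, 0.046, 0.125]
    - [0.018, 0.063, 0.125]
    - [0.021, 0.082, 0.125]
    - [0.024, 0.102, 0.125]
  rot:
    - [0, 0, 0]
    - [0, 0, 0]
    - [0, 0, 0]
    - [0, 0, 0]
    - [0, 0, 0]
    - [0, 0, 0]
    - [0, 0, 0]
    - [0, 0, 0]
    - [0, 0, 0]
    - [0, 0, 0]
    - [0, 0, 0]
    - [0, 0, 0]
    - [0, 0, 0]
    - [0, 0, 0.005]
    - [0, 0, 0.01]
    - [0, 0, 0.016]
    - [0, 0, 0.022]
    - [0, 0, 0.028]
    - [0, 0, 0.034]
    - [0, 0, 0.04]

```text
time: 19.9
ee_pos: [0.477, -0.3265, 0.1788]
eef_rot: [0.726, 0.652, -0.161, 0.144]
ft_force: [0.8, 0.3, -3.0]
width: 0.0139
grip_force: 40.0
```

Call:
arm_command:
  xyz:
    - [0.003, 0.021, 0]
    - [0.006, 0.043, 0]
    - [0.01, 0.065, 0]
    - [0.014, 0.087, 0]
    - [0.018, 0.109, 0]
    - [0.022, 0.131, 0]
    - [0.026, 0.153, 0]
    - [0.03, 0.175, 0]
    - [0.034, 0.197, 0]
    - [0.038, 0.219, 0]
    - [0.042, 0.241, 0]
    - [0.046, 0.263, 0]
    - [0.05, 0.285, 0]
    - [0.054, 0.306, 0]
    - [0.056, 0.325, 0]
    - [0.057, 0.342, 0]
    - [0.058, 0.356, 0]
    - [0.058, 0.366, 0]
    - [0.058, 0.372, 0]
    - [0.058, 0.374, 0]
  rot:
    - [0, 0, 0.005]
    - [0, 0, 0.01]
    - [0, 0, 0.015]
    - [0, 0, 0.02]
    - [0, 0, 0.025]
    - [0, 0, 0.03]
    - [0, 0, 0.035]
    - [0, 0, 0.04]
    - [0, 0, 0.045]
    - [0, 0, 0.05]
    - [0, 0, 0.055]
    - [0, 0, 0.06]
    - [0, 0, 0.065]
    - [0, 0, 0.07]
    - [0, 0, 0.074]
    - [0, 0, 0.077]
    - [0, 0, 0.077]
    - [0, 0, 0.077]
    - [0, 0, 0.077]
    - [0, 0, 0.077]

```text
time: 21.57
ee_pos: [0.5355, 0.047, 0.1794]
eef_rot: [0.701, 0.68, -0.155, 0.151]
ft_force: [-0.1, -0.5, -4.5]
width: 0.0137
grip_force: 40.0
```

```bash
python3 - <<'E'
from h import *
from scipy.spatial.transform import Rotation as R
s=r.read_state();M=R.from_quat(s["eef_rot"]).as_matrix();print(s["time"],s["ee_pos"],M.round(3).tolist(),s["width"],s["ft_force"])
for n in("wrist","top","scene"):
    T=cam(n,n+"5");pts(n,T,["carrier_grip","pocket","medallion_centre","board_top"])
m=cv2.imread("pics/wrist5.png");s=cv2.imread("pics/scene5.png")[140:290,140:340]
cv2.imwrite("pics/m5.png",np.hstack([cv2.resize(m,(400,300)),cv2.resize(s,(400,300))]))
E
```

```text
21.5667 [0.5354594  0.04702736 0.17943649] [[0.028, 1.0, -0.013], [0.906, -0.031, -0.423], [-0.423, -0.0, -0.906]] 0.013697708650196832 [-0.11820814 -0.47706971 -4.54992406]
wrist carrier_grip 0.83 [0.5333 0.0498 0.1937] []
top carrier_grip 0.84 [0.5384 0.0533 0.1932] []
top pocket 0.66 [ 0.5291 -0.0118  0.1659] []
top medallion_centre 0.62 [ 0.536  -0.0082  0.1594] []
top board_top 0.71 [0.5345 0.0554 0.0145] []
scene carrier_grip 0.85 [0.5313 0.0489 0.1895] []
scene pocket 0.92 [ 0.5302 -0.0137  0.1691] []
scene medallion_centre 0.61 [ 0.5346 -0.0091  0.1662] []
scene board_top 0.69 [0.5348 0.051  0.0131] []
```

View pics/m5.png

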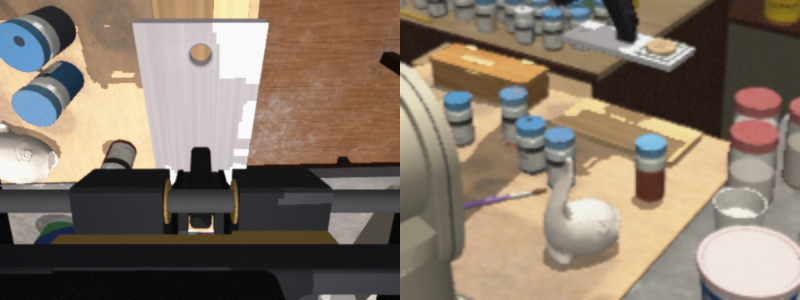

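The carrier hangs level with medallion in pocket, over the board; some blue-cap jars stand near the board's near side, so check their clearance.

```bash
python3 - <<'E'
from h import *
print(plane("top",[(201,247),(237,230),(250,228),(272,204),(285,236)],.083))
print(plane("scene",[(x*.5+140,y*.5+140) for x,y in[(515,97),(532,128),(560,138)]],.085))
E
```

```text
[[ 0.3751  0.2533  0.083 ]
 [ 0.3737  0.1046  0.083 ]
 [ 0.3586  0.0573  0.083 ]
 [ 0.4061 -0.0611  0.083 ]
 [ 0.2717 -0.0462  0.083 ]]
[[ 0.7263 -0.3354  0.085 ]
 [ 0.6461 -0.3777  0.085 ]
 [ 0.6385 -0.416   0.085 ]]
```

Call:
arm_command:
  xyz:
    - [0, 0, -0.004]
    - [0, 0.001, -0.012]
    - [0, 0.002, -0.024]
    - [0, 0.002, -0.04]
    - [0, 0.002, -0.056]
    - [0, 0.002, -0.072]
    - [0, 0.002, -0.088]
    - [0, 0.002, -0.102]
    - [0, 0.002, -0.113]
    - [0, 0.002, -0.121]
    - [0, 0.002, -0.126]
    - [0, 0.002, -0.129]
    - [0, 0.002, -0.131]
    - [0, 0.002, -0.132]
    - [0, 0.002, -0.132]
  rot:
    - [0, 0, 0]
    - [0, 0, 0]
    - [0, 0, 0]
    - [0, 0, 0]
    - [0, 0, 0]
    - [0, 0, 0]
    - [0, 0, 0]
    - [0, 0, 0]
    - [0, 0, 0]
    - [0, 0, 0]
    - [0, 0, 0]
    - [0, 0, 0]
    - [0, 0, 0]
    - [0, 0, 0]
    - [0, 0, 0]

```text
time: 23.57
ee_pos: [0.5357, 0.0484, 0.0477]
eef_rot: [0.701, 0.68, -0.155, 0.151]
ft_force: [0.5, 0.2, -3.5]
width: 0.014
grip_force: 40.0
```

Call:
arm_command:
  xyz:
    - [0, 0, -0.001]
    - [0, 0, -0.002]
    - [0, 0, -0.003]
    - [0, 0, -0.003]
    - [0, 0, -0.003]
  rot:
    - [0, 0, 0]
    - [0, 0, 0]
    - [0, 0, 0]
    - [0, 0, 0]
    - [0, 0, 0]

```text
time: 23.98
ee_pos: [0.5354, 0.0483, 0.0445]
eef_rot: [0.701, 0.68, -0.155, 0.151]
ft_force: [-0.7, 0.4, -4.2]
width: 0.0139
grip_force: 40.0
```

Call:
arm_command:
  xyz:
    - [0, 0, -0.0007]
    - [0, 0, -0.0014]
    - [0, 0, -0.002]
    - [0, 0, -0.002]
    - [0, 0, -0.002]
  rot:
    - [0, 0, 0]
    - [0, 0, 0]
    - [0, 0, 0]
    - [0, 0, 0]
    - [0, 0, 0]

```text
time: 24.4
ee_pos: [0.5355, 0.0484, 0.0428]
eef_rot: [0.701, 0.68, -0.155, 0.151]
ft_force: [-3.3, 1.4, 6.3]
width: 0.0136
grip_force: 40.0
```

Call:
arm_command:
  xyz:
    - [0, 0, 0]
    - [0, 0, 0]
    - [0, 0, 0]
    - [0, 0, 0]
    - [0, 0, 0]
    - [0, 0, 0]
    - [0, 0, 0]
    - [0, 0.005, 0.01]
    - [0, 0.014, 0.03]
    - [0.001, 0.028, 0.06]
    - [0.001, 0.042, 0.09]
    - [0.001, 0.056, 0.12]
    - [0.001, 0.07, 0.15]
    - [0.001, 0.07, 0.15]
    - [0.001, 0.07, 0.15]
  rot:
    - [0, 0, 0]
    - [0, 0, 0]
    - [0, 0, 0]
    - [0, 0, 0]
    - [0, 0, 0]
    - [0, 0, 0]
    - [0, 0, 0]
    - [0, 0, 0]
    - [0, 0, 0]
    - [0, 0, 0]
    - [0, 0, 0]
    - [0, 0, 0]
    - [0, 0, 0]
    - [0, 0, 0]
    - [0, 0, 0]
  grip: 0.6

```text
time: 25.65
ee_pos: [0.5372, 0.1197, 0.194]
eef_rot: [0.701, 0.68, -0.154, 0.151]
ft_force: [-1.0, 0.2, -0.8]
width: 0.0524
grip_force: 0.0
```

```bash
python3 - <<'E'
from h import *
for n in("top","scene"):
    T=cam(n,n+"6");pts(n,T,["carrier_grip","pocket","medallion_centre","board_top","ball_centre"])
s=cv2.imread("pics/scene6.png")[130:290,220:440];t=cv2.imread("pics/top6.png")[160:260,180:310]
cv2.imwrite("pics/m6.png",np.hstack([cv2.resize(t,(390,300)),cv2.resize(s,(410,300))]))
E
```

```text
top carrier_grip 0.86 [0.5351 0.0535 0.0539] []
top pocket 0.79 [ 0.5302 -0.0069  0.0292] []
top medallion_centre 0.63 [ 0.5337 -0.0067  0.0258] []
top board_top 0.91 [0.5343 0.0543 0.0129] []
top ball_centre 0.52 [ 0.4719 -0.3055  0.1017] []
scene carrier_grip 0.78 [0.5346 0.0511 0.0551] []
scene pocket 0.8 [ 0.5306 -0.0093  0.029 ] []
scene medallion_centre 0.52 [ 0.4585 -0.3889  0.0019] []
scene board_top 0.6 [0.5339 0.0495 0.0108] []
scene ball_centre 0.64 [ 0.4695 -0.3055  0.1027] []
```

View pics/m6.png

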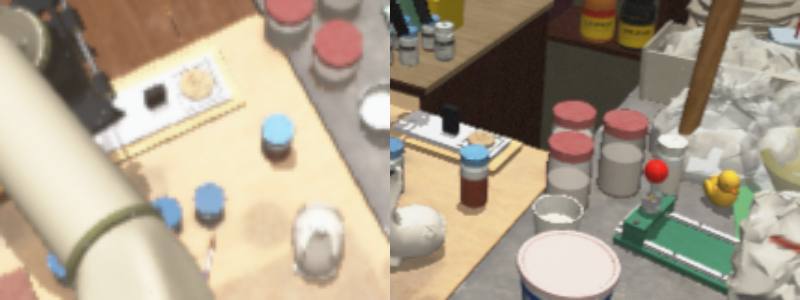

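The carrier sits squarely on the board, with tab at (155,97) and medallion at (197,82). The plunger ball is still raised at (656,170), and the arm is clear.

```bash
python3 -c "
from h import *
print(r.close_job())"
```

```text
the job is handed in; nothing more can be done
None
```

I handed the job in after about 26 s of robot time, but no verdict came back. In the last pictures the plunger was latched open, the carrier was flat and centred to a few millimetres on the ware board, the medallion was in its pocket, and nothing looked disturbed.

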